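Clear the label winder, mesh its spindle and hold it down

TASK

Clear the carton that lies on the label winder by stacking it squarely on the column of two cartons and letting go of it. Then take the spindle from its wooden stand, turn it until its splines mesh with the winder's hub, slide it fully home against the ejector spring, and finish while still holding it pressed down there. Do not tip any carton, and leave the other things on the desk where they are.

Things in the scene. Friction and masses are not known exactly. Their poses are not given: they have to be found in the camera images.
- winder: Label winder, fixed to the desk: a grey motor box 130 (its x) x 220 (its y) x 62 mm tall. Origin at the centre of its underside. A round aluminium hub lies flush in its flat top, 50 mm from the middle towards its -y end.
- hub_mouth (a point): Centre of the hub's mouth, flush with the winder's top, 62 mm above the desk; z up. A cross-shaped socket: two slots along this point's x and y, each 13 mm wide, 32 mm end to end, 50 mm deep. The aluminium hub, 63 mm across, starts at any angle up to 0.8 rad from square to the winder and turns about z only stiffly (0.35 N m). Its sprung ejector waits 26 mm down.
- ejector (a joint): How far the sprung ejector pin inside the hub is pushed down, m: 0 when out, 0.010 when the spindle is fully home, 0.014 at its stop. It pushes back with 3.2 N at 0 and 7.2 N at 0.010, so a spindle that is let go rises again about 10 mm.
- spindle: Spindle, 0.2 kg, upright in the stand. Origin: centre of the underside of its round flange (64 mm across, 6 thick), z up. Above: square post 24 x 24 mm, faces square to x and y, from 6 to 56 mm up: grip here. Below: four-spline stem (cross along x and y), bars 9 mm thick, 28 tip to tip, reaching down to -36 mm, with rounded noses (radius 4.5). Fits the hub at any quarter turn.
- stand: Wooden block 85 x 85 x 50 mm, fixed to the desk, with a round hole 34 mm across and 45 mm deep in its top where the spindle waits, its flange on the top of the block. Origin at the centre of the underside.
- carton_loose: Closed cardboard carton 90 (x) x 60 (y) x 45 mm tall, about 0.2 kg, lying on the winder's top, partly over the hub. Origin at the centre of its underside.
- carton_mid: Closed carton of the same size, 0.4 kg, the upper one of the column of two. Origin at the centre of its underside; its top is 45 mm higher.
- carton_low: Closed carton of the same size, 0.5 kg, on the desk under carton_mid. Origin at the centre of its underside.
- mug: Bystander: white mug, 80 mm across, 90 mm tall. Origin at the centre of its underside. To be left alone.
- stapler: Bystander: black stapler, 130 mm long. Origin at the centre of its underside. To be left alone.
- label_roll: Bystander: roll of paper labels standing on its end, 72 mm across, 50 mm tall, 26 mm bore. Origin at the centre of its underside. To be left alone.
- calculator: Bystander: grey desk calculator, 110 x 75 x 14 mm. Origin at the centre of its underside. To be left alone.
- glue: Bystander: white glue stick, 32 mm across, 85 mm tall. Origin at the centre of its underside. To be left alone.
- hole_punch: Bystander: two-hole punch, 110 x 120 mm, 58 mm tall. Origin at the centre of its underside. To be left alone.
- pen_pot: Bystander: dark steel pen pot with three pens, 70 mm across, pens up to 145 mm tall. Origin at the centre of its underside. To be left alone.

How it is judged:
On the way, in this order (a step that is already met when the one before it is completed fails the run):
1. the loose carton stands squarely on the column of two, let go (x of carton_loose in the frame of carton_mid between -0.01 and 0.01 m and y of carton_loose in the frame of carton_mid between -0.01 and 0.01 m and z of carton_loose in the frame of carton_mid between 0.041 and 0.049 m and angle between the x axis of carton_loose and the x axis of carton_mid, either way round below 0.15 rad and x of carton_mid in the frame of carton_low between -0.01 and 0.01 m and y of carton_mid in the frame of carton_low between -0.01 and 0.01 m and z of carton_mid in the frame of carton_low between 0.041 and 0.049 m and angle between the x axis of carton_mid and the x axis of carton_low, either way round below 0.15 rad and height (world z) of carton_low below 0.004 m and angle between carton_low's own z axis and vertical below 0.05 rad and linear speed of carton_loose below 0.02 m/s and contact force between each of the arm, the fingers and carton_loose below 0.05 N), for 0.2 s.
2. the spindle is meshed in the hub and held fully home (z of spindle in the frame of hub_mouth between -0.004 and 0.002 m and horizontal distance between spindle and hub_mouth below 0.004 m and angle between spindle's own z axis and vertical below 0.06 rad and value of joint ejector above 0.0075 m and contact force between any of the fingers, the arm and spindle above 1 N), for 0.3 s.
At the end, for the whole second after the job is handed in: Cartons in one column, each within 10 mm and 0.15 rad of the one below, top one released, at rest. Spindle upright (0.06 rad) in the hub, within 4 mm of its axis, flange within 2 mm of the hub's face, ejector down over 7.5 mm, robot still touching and holding the spindle down (all of step 1 and all of step 2); the arm keeps its last pose, push and grip.
It fails at once if a carton is tipped (angle between any of carton_loose, carton_mid, carton_low's own z axis and vertical above 0.6 rad).
It fails at once if another thing on the desk is shifted by more than 30 mm or tipped (distance of any of mug, stapler, label_roll, calculator, glue, hole_punch, pen_pot from where it was at the start of the episode above 0.03 m or angle between any of mug, stapler, label_roll, calculator, glue, hole_punch, pen_pot's own z axis and vertical above 0.5 rad).
It also fails if it takes over 58 s, if anything falls off the work surface, if the arm or the gripper's body presses on something with over 40 N, if the wrist force passes 120 N, or if a joint passes its speed limit or range.

ROBOT

A 6-joint arm with a two-finger parallel gripper is mounted at the origin on the work surface. World frame = base frame: x ahead of the robot, y to its left, z up, the work surface at z = 0. Lengths are in m, angles in rad, forces in N, time in s.
With the tool pointing down it reaches from about 0.25 to 0.775 m from the base axis. Payload 4 kg.
Tool frame: the origin (TCP) lies on the centre line of the jaws, within the pads' length; the fingertips stand 17 mm ahead of it and the grasp point (between the pads) lies 2 mm behind it; z points along the fingers, y is the line along which they close (so a half turn about z gives the same grasp; the last joint's range is limited). The gripper opens to 94 mm and grips with 3 to 60 N. Pads are 16 mm wide; open, the fingers measure 119 mm over their backs; the gripper's body (75 mm by 177 mm) begins 78 mm behind the grasp point.
Start: joints at [1.209, 0.087, 1.371, -0, 1.684, -0.103], TCP at [0.141, 0.532, 0.223] pointing down, gripper open.
Joint ranges: [-3.1, 3.1], [-0.76, 2.03], [0.27, 2.55], [-1.08, 4.22], [0.17, 2.65], [-2.57, 2.57]. Speed limits (rad/s): [2.79, 2.79, 3.14, 3.14, 3.14, 3.14].

INTERFACE

Orientations are given as [roll, pitch, yaw] about the fixed x, y, z axes, in that order (R = Rz(yaw) Ry(pitch) Rx(roll)).
In Python, from bench import robot gives the robot as it stands.
- The arm moves only by the tool servo_tool, never from a script. Its argument "plan" is a list of rows, each a list of 7 numbers: the shift along the tool's x, y, z normalised to -1 to 1, where 1 is 0.1 m, then the turn, a rotation vector about the tool's x, y, z normalised to -1 to 1, where 1 is pi/2 rad, then the finger opening in mm, from 0 to 94. In form: [[x, y, z, ax, ay, az, gripper], ...]. A call has 1 to 12 rows; each row is the pose to reach, as a shift and turn from the pose commanded when the call began, along the tool's axes at that moment; what a row does not reach only later rows make up. A row lasts 1/12 s, in which the tool goes at most 41.7 mm and 7.16 degrees, less where a joint would pass 70% of its speed; a pose out of reach is approached as far as the arm can. A call with a number of a shift or a turn outside -1 to 1 is refused whole. A call with a gripper value outside its range is refused whole. The fingers move at their own pace and stop on an object; the grip force is fixed at half the most. Time passes only in rows, so rows that repeat a pose let the fingers close. It gives the time, the measured TCP pose, the force, the opening and the grip force at its end, in the units of the state.
- robot.get_obs(): the state, without advancing time (a new reading comes with each control period).
- robot.snapshot(name): name is "scene" or "top" or "wrist"; returns the picture (420x560x3 uint8, red, green, blue); there is no depth.
- robot.camera_params(name): a dict with "camera_matrix" (3x3 intrinsics, pixels), "distortion" ([k1, k2, p1, p2, k3] as OpenCV has them; the pictures are not rectified), "rvec" (rotation vector, rad) and "tvec" (3), from world to camera coordinates, as OpenCV has them; the wrist camera has in their place "tool_from_camera" (4x4, takes a point from camera to tool coordinates, whose origin is the TCP and whose axes are the flange's). Camera axes: x right, y down, z forward; pixel columns grow to the right and rows downward; lengths in m; the calibration is good to about 2 mm. A picture is of the moment at which its call begins: read the wrist's pose just before it. camera_params takes no time and is no camera call.
- robot.close_job(): hands the job in; it is judged then, once.
Trained networks look in the newest picture that a camera, given by its name, has taken for a name from the list of things; names that differ only in an ending like _2 or _b are one class to them, and where a whole thing is asked for, a point or a joint stands for the part that bears it (a point fixed in the world has none). Each returns a list of dicts, best first, with "conf" (0 to 1); they miss things now and then, are a little off and sometimes report something else, mostly with a low value. They report only what shows in the picture. A call takes as long as a camera call.
- robot.find_in(thing, camera): "extent" ([centre column, centre row, width, height] in pixels, round what is visible of it).
The state is a dict: "time": time; "joint_positions": joint angles; "qvel": joint speeds; "joint_torque": joint torques, N m; "tool_pos": TCP position; "ee_rot": TCP orientation; "wrist_force": force on the tool from outside, world axes, zero at the start; "wrist_torque": the same for the moment, N m; "width": finger opening in m; "finger_force": force on a finger pad.
Only numpy, scipy, OpenCV 4.12 (cv2) and the standard library are available. Lean on these libraries where they do the work, as an engineer would, in place of code of your own. Each camera call takes 0.05 s, during which the arm holds its last target. There are 200 camera calls.

## Working session

There is one attempt and no reset: what is moved stays moved. The work goes in short steps, Python scripts to look and compute and a tool call to move; the robot and the scene stay as the last step left them, time stands still between calls to the robot, and variables do not carry over. Pictures are saved under pics/ and viewed, at most 10 in all, crops included, and the job is handed in when it is done.

Besides the shell and the picture viewer there is one more tool, called by a JSON object that holds its "fn" and its "kwargs". servo_tool: Moves the arm, as the interface text tells. Scaled input: -1 to 1 covers 0.1 m each way for a shift and pi/2 rad each way for a turn. Its arguments: {"type":"object","properties":{"plan":{"type":"array","items":{"type":"array","items":{"type":"number"}}}},"required":["plan"]}

```bash
mkdir -p pics; cat > h.py <<'E'
from bench import robot
import numpy as np, cv2
from scipy.spatial.transform import Rotation as R
def snap(n,f):
    o=robot.get_obs(); im=robot.snapshot(n); cv2.imwrite('pics/'+f,im[:,:,::-1]); return o,im
def cam(n,o=None):
    p=robot.camera_params(n); K=np.array(p['camera_matrix']); d=np.array(p['distortion'])
    if n=='wrist':
        T=np.eye(4); T[:3,:3]=R.from_euler('xyz',o['ee_rot']).as_matrix(); T[:3,3]=o['tool_pos']
        M=np.linalg.inv(T@np.array(p['tool_from_camera']))
    else:
        M=np.eye(4); M[:3,:3]=cv2.Rodrigues(np.array(p['rvec'],float))[0]; M[:3,3]=np.ravel(p['tvec'])
    return K,d,M
def px2w(c,uv,z):
    K,d,M=c; uv=np.array(uv,float).reshape(-1,1,2); n=cv2.undistortPoints(uv,K,d).reshape(-1,2)
    r=np.c_[n,np.ones(len(n))]@M[:3,:3]; C=-M[:3,:3].T@M[:3,3]
    return C+r*((z-C[2])/r[:,2])[:,None]
def w2px(c,P):
    K,d,M=c; return cv2.projectPoints(np.array(P,float).reshape(-1,1,3),cv2.Rodrigues(M[:3,:3])[0],M[:3,3],K,d)[0].reshape(-1,2)
E
python3 - <<'E'
from h import *
np.set_printoptions(precision=3,suppress=True)
print(robot.get_obs())
for n in('scene','top'):
    o,im=snap(n,n+'0.png'); c=cam(n); print(n,-c[2][:3,:3].T@c[2][:3,3], c[0][0,0])
    for t,z in dict(winder=.062,spindle=.1,stand=.05,carton_loose=.107,carton_mid=.09,carton_low=.045,mug=.09,stapler=.0,pen_pot=.1,glue=.085,hole_punch=.05,label_roll=.05,calculator=.01).items():
        for f in robot.find_in(t,n)[:2]: print(t,round(f['conf'],2),np.round(f['extent']),px2w(c,f['extent'][:2],z)[0])
E
```

```text
{'time': 0.0, 'joint_positions': array([ 1.209,  0.088,  1.372, -0.   ,  1.684, -0.103]), 'qvel': array([ 0.001,  0.   ,  0.001, -0.001,  0.   ,  0.001]), 'joint_torque': array([  0.001, -34.019, -30.243,   0.072,   0.033,  -0.   ]), 'tool_pos': array([0.141, 0.531, 0.221]), 'ee_rot': array([-3.139, -0.   ,  2.883]), 'wrist_force': array([0.309, 0.135, 0.802]), 'wrist_torque': array([-0.002,  0.007,  0.044]), 'finger_force': 0.0, 'width': 0.0939721111325853}
scene [1.006 0.534 0.878] 447.86242838584764
winder 0.64 [276. 230. 104.  83.] [0.575 0.021 0.062]
spindle 0.8 [388. 301.  29.  32.] [0.544 0.33  0.1  ]
spindle 0.43 [224. 148.  37.  31.] [ 0.513 -0.261  0.1  ]
stand 0.63 [386. 311.  55.  60.] [0.536 0.33  0.05 ]
carton_loose 0.92 [279. 212.  36.  41.] [0.556 0.013 0.107]
carton_mid 0.7 [225. 147.  37.  31.] [ 0.504 -0.274  0.09 ]
mug 0.85 [240. 320.  52.  56.] [0.789 0.165 0.09 ]
stapler 0.63 [196. 263.  56.  36.] [ 0.752 -0.068  0.   ]
pen_pot 0.65 [154. 150.  36.  52.] [ 0.66  -0.383  0.1  ]
glue 0.57 [189. 220.  16.  29.] [ 0.72  -0.122  0.085]
glue 0.42 [280. 211.  36.  43.]
[... 462 characters left out ...]
4  0.062]
spindle 0.56 [172. 216.  17.  17.] [0.514 0.309 0.1  ]
stand 0.94 [177. 218.  40.  28.] [0.514 0.308 0.05 ]
carton_loose 0.97 [279. 205.  26.  37.] [ 0.542 -0.006  0.107]
carton_mid 0.91 [376. 222.  26.  37.] [ 0.489 -0.296  0.09 ]
carton_low 0.59 [367. 226.  19.  34.] [ 0.482 -0.278  0.045]
mug 0.92 [230. 133.  33.  35.] [0.768 0.139 0.09 ]
mug 0.15 [343. 267.  27.  25.] [ 0.358 -0.193  0.09 ]
stapler 0.61 [293. 141.  28.  42.] [ 0.765 -0.057  0.   ]
pen_pot 0.75 [417. 172.  30.  27.] [ 0.639 -0.424  0.1  ]
hole_punch 0.71 [141. 191.  52.  41.] [0.598 0.421 0.05 ]
label_roll 0.87 [343. 267.  26.  23.] [ 0.358 -0.2    0.05 ]
calculator 0.74 [216. 275.  29.  37.] [0.335 0.194 0.01 ]
```

View pics/top0.png

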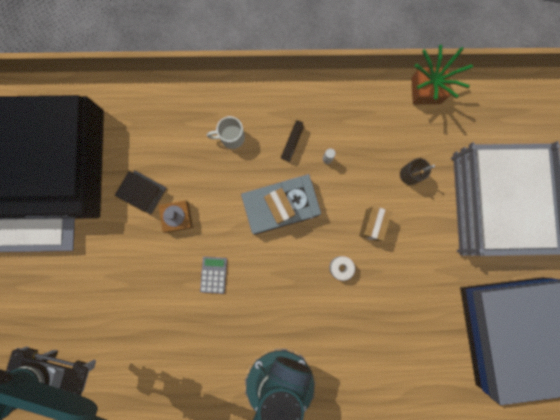

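View pics/scene0.png

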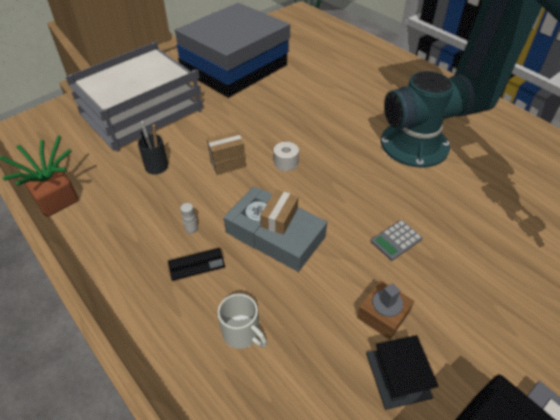

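The carton lies on the winder near (0.55, 0.0), the column is near (0.485, -0.28) and the spindle stand is near (0.53, 0.31). I'll move over the winder.

{"fn": "servo_tool", "kwargs": {"plan": [[-1,-0.83,-0.06,0,0,0,94],[-1,-0.83,-0.06,0,0,0,94],[-1,-0.83,-0.06,0,0,0,94],[-1,-0.83,-0.06,0,0,0,94]]}}

```text
time: 1.73
tool_pos: [0.2191, 0.4222, 0.2293]
ee_rot: [-3.141, 0.003, 2.878]
wrist_force: [-1.1, 0.4, 0.1]
width: 0.0941
finger_force: 0.0
```

{"fn": "servo_tool", "kwargs": {"plan": [[-1,-0.83,-0.06,0,0,0,94],[-1,-0.83,-0.06,0,0,0,94],[-1,-0.83,-0.06,0,0,0,94],[-1,-0.83,-0.06,0,0,0,94]]}}

```text
time: 2.07
tool_pos: [0.2946, 0.3163, 0.2352]
ee_rot: [-3.141, 0.003, 2.876]
wrist_force: [0.5, 0.1, 0.5]
width: 0.0943
finger_force: 0.0
```

{"fn": "servo_tool", "kwargs": {"plan": [[-1,-0.83,-0.06,0,0,0,94],[-1,-0.83,-0.06,0,0,0,94],[-1,-0.83,-0.06,0,0,0,94],[-1,-0.83,-0.06,0,0,0,94]]}}

```text
time: 2.4
tool_pos: [0.37, 0.2104, 0.2408]
ee_rot: [-3.14, 0.003, 2.876]
wrist_force: [0.1, 0.7, -0.6]
width: 0.0936
finger_force: 0.0
```

{"fn": "servo_tool", "kwargs": {"plan": [[-1,-0.83,-0.06,0,0,0,94],[-1,-0.83,-0.06,0,0,0,94],[-1,-0.83,-0.06,0,0,0,94],[-1,-0.83,-0.06,0,0,0,94]]}}

```text
time: 2.73
tool_pos: [0.4452, 0.1049, 0.2463]
ee_rot: [-3.14, 0.002, 2.877]
wrist_force: [-0.1, 0.7, -0.5]
width: 0.094
finger_force: 0.0
```

{"fn": "servo_tool", "kwargs": {"plan": [[-0.4,-0.5,-0.06,0,0,0,94],[-0.4,-0.5,-0.06,0,0,0,94],[-0.4,-0.5,-0.06,0,0,0,94],[-0.4,-0.5,-0.06,0,0,0,94]]}}

```text
time: 3.07
tool_pos: [0.4685, 0.0505, 0.2523]
ee_rot: [3.14, -0.001, 2.882]
wrist_force: [-0.1, 0.8, -0.1]
width: 0.0942
finger_force: 0.0
```

```bash
python3 - <<'E'
from h import *
np.set_printoptions(precision=3,suppress=True)
print(robot.camera_params('wrist')); 
o,im=snap('wrist','w1.png'); print(o['tool_pos'],o['ee_rot'],o['joint_positions'],o['time'])
for t in('carton_loose','winder','hub_mouth'):
    for f in robot.find_in(t,'wrist')[:2]: print(t,f)
E
```

```text
{'camera_matrix': array([[333.646,   0.   , 277.159],
       [  0.   , 333.646, 204.611],
       [  0.   ,   0.   ,   1.   ]]), 'distortion': array([-0.083,  0.   ,  0.   ,  0.   ,  0.   ]), 'tool_from_camera': array([[ 0.001, -0.962, -0.273,  0.08 ],
       [ 1.   ,  0.001,  0.   , -0.001],
       [-0.   , -0.273,  0.962, -0.162],
       [ 0.   ,  0.   ,  0.   ,  1.   ]])}
[0.468 0.051 0.252] [ 3.14  -0.001  2.882] [-0.014 -0.093  1.492  0.001  1.743 -1.325] 3.0667
carton_loose {'extent': [244.4, 272.9, 95.5, 105.9], 'conf': 0.8}
winder {'extent': [248.0, 247.5, 215.2, 163.3], 'conf': 0.66}
winder {'extent': [21.3, 260.6, 42.6, 56.8], 'conf': 0.32}
hub_mouth {'extent': [208.4, 288.1, 47.6, 44.0], 'conf': 0.95}
```

View pics/w1.png

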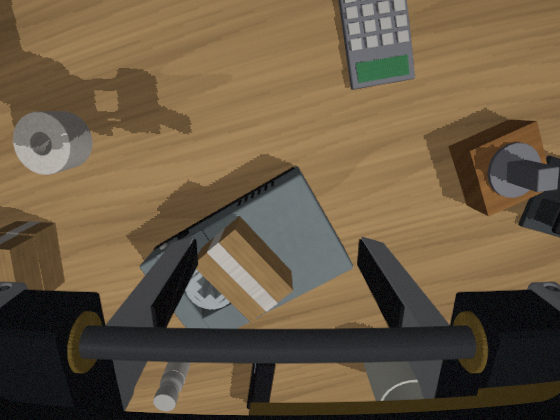

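The wrist view shows the loose carton's top face at about (237,217)-(291,272)-(263,311)-(197,262). The hub shows at (208,288), the column at far left and the spindle at right. I'll zoom in to get the corners.

```bash
python3 - <<'E'
import cv2
im=cv2.imread('pics/w1.png')
a=cv2.resize(im[160:340,140:360],None,fx=3.5,fy=3.3,interpolation=cv2.INTER_CUBIC)
a=cv2.resize(im[200:335,180:310],None,fx=4.4,fy=4.4,interpolation=cv2.INTER_CUBIC)
cv2.imwrite('pics/w1c.png',a)
E
```

```text
(no output)
```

View pics/w1c.png

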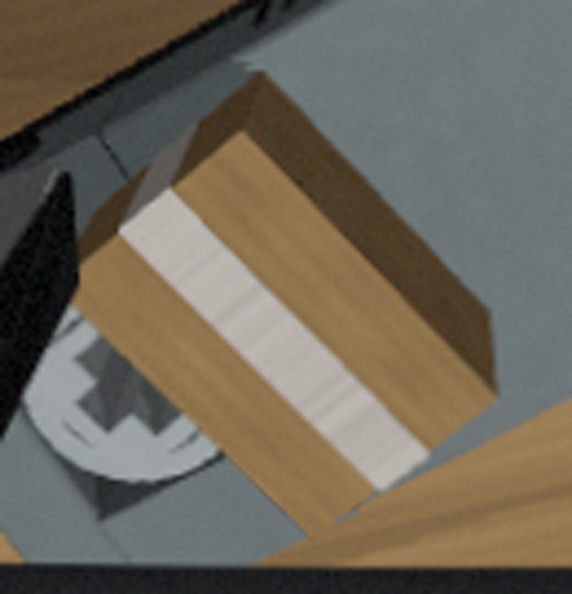

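```bash
cat >> h.py <<'E'
from scipy.optimize import least_squares
def fitbox(c,uv,z,idx,g,zb=None):  # idx: corner signs (sx,sy[,dz])
    S=np.array(idx,float); uv=np.array(uv,float)
    def P(p):
        a=S[:,0]*.045; b=S[:,1]*.03; ct,st=np.cos(p[2]),np.sin(p[2])
        return np.c_[p[0]+a*ct-b*st,p[1]+a*st+b*ct,z-S[:,2]*.045]
    r=least_squares(lambda p:(w2px(c,P(p))-uv).ravel(),g); return r.x,np.round(r.fun,1)
E
python3 - <<'E'
from h import *
np.set_printoptions(precision=4,suppress=True)
o=robot.get_obs(); c=cam('wrist',o)
uv=np.array([(243,130),(495,398),(312,540),(75,285),(263,72),(490,312)])/4.4+[180,200]
print(px2w(c,uv,.107))
print(fitbox(c,uv,.107,[(-1,1,0),(1,1,0),(1,-1,0),(-1,-1,0),(-1,1,1),(1,1,1)],[.545,0,.6]))
Rt=R.from_euler('xyz',o['ee_rot']).as_matrix(); print(Rt)
E
```

```text
[[ 0.4887  0.0024  0.107 ]
 [ 0.5683  0.0405  0.107 ]
 [ 0.5954 -0.0123  0.107 ]
 [ 0.5154 -0.0464  0.107 ]
 [ 0.4768  0.0106  0.107 ]
 [ 0.5461  0.0448  0.107 ]]
(array([ 0.5422, -0.0044,  0.4496]), array([ 0.6, -0.2,  1.8,  0.8,  0.4,  0.2, -4.5,  0.4,  0.8, -1. ,  1. ,
        0.3]))
[[-0.9673  0.2537 -0.0001]
 [ 0.2537  0.9673  0.0007]
 [ 0.0003  0.0007 -1.    ]]
```

{"fn": "servo_tool", "kwargs": {"plan": [[-0.44,-1,0,0,0,0,94],[-0.44,-1,0,0,0,0,94],[-0.44,-1,0,0,0,0,94]]}}

```text
time: 3.52
tool_pos: [0.4854, -0.0589, 0.2525]
ee_rot: [-3.141, 0.001, 2.885]
wrist_force: [0.6, 0.4, -0.0]
width: 0.094
finger_force: 0.0
```

{"fn": "servo_tool", "kwargs": {"plan": [[-0.44,-1,0,0,0,0,94],[-0.44,-1,0,0,0,0,94],[-0.44,-1,0,0,0,0,94]]}}

```text
time: 3.77
tool_pos: [0.5024, -0.1679, 0.2523]
ee_rot: [-3.141, 0.0, 2.883]
wrist_force: [0.6, 0.2, 0.1]
width: 0.0938
finger_force: 0.0
```

{"fn": "servo_tool", "kwargs": {"plan": [[-0.44,-1,0,0,0,0,94],[-0.44,-1,0,0,0,0,94],[-0.44,-1,0,0,0,0,94],[-0.44,-1,0,0,0,0,94],[-0.44,-1,0,0,0,0,94]]}}

```text
time: 4.18
tool_pos: [0.5193, -0.2738, 0.2516]
ee_rot: [3.14, -0.001, 2.882]
wrist_force: [-0.6, 0.3, 0.2]
width: 0.0939
finger_force: 0.0
```

```bash
python3 - <<'E'
from h import *
o,im=snap('wrist','w2.png'); print(o)
c=cam('wrist',o)
f=robot.find_in('carton_mid','wrist')[0]; print(f,px2w(c,f['extent'][:2],.09))
import json; json.dump([list(o['tool_pos']),list(o['ee_rot'])],open('w2.json','w'))
x,y,w,h=f['extent']; x0=max(0,int(x-80));y0=max(0,int(y-70)); print(x0,y0)
cv2.imwrite('pics/w2c.png',cv2.resize(im[y0:y0+140,x0:x0+170,::-1],None,fx=4.2,fy=4.2,interpolation=cv2.INTER_CUBIC))
E
```

```text
{'time': 4.1833, 'joint_positions': array([-5.82143982e-01,  1.68214534e-01,  1.22335906e+00,  8.04138803e-04,
        1.75179374e+00, -1.89329762e+00]), 'qvel': array([ 0.03215661, -0.03316129,  0.01861334,  0.00725582,  0.00712897,
       -0.00049558]), 'joint_torque': array([-1.23011660e+00, -3.66911852e+01, -3.05384088e+01, -1.86119378e-01,
       -3.22085875e-02, -2.96345295e-02]), 'tool_pos': array([ 0.51934411, -0.27377434,  0.25163782]), 'ee_rot': array([ 3.14027974e+00, -1.43235489e-03,  2.88209496e+00]), 'wrist_force': array([-0.63227827,  0.25908169,  0.2388484 ]), 'wrist_torque': array([ 0.01151768, -0.02152147,  0.00022653]), 'finger_force': 0.0, 'width': 0.09386348152999521}
{'extent': [244.6, 165.9, 66.4, 96.5], 'conf': 0.7} [[ 0.48411168 -0.29834699  0.09      ]]
164 95
```

View pics/w2c.png

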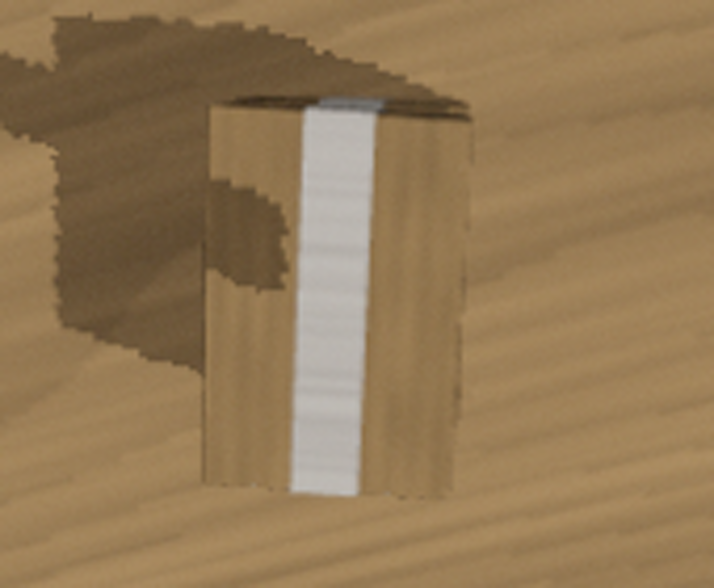

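```bash
python3 - <<'E'
from h import *
np.set_printoptions(precision=4,suppress=True)
o=robot.get_obs(); c=cam('wrist',o)
uv=np.array([(209,102),(471,118),(451,497),(203,486)])/4.2+[164,95]
print(px2w(c,uv,.09))
print(fitbox(c,uv,.09,[(-1,-1,0),(-1,1,0),(1,1,0),(1,-1,0)],[.484,-.29,-.2]))
s=np.array([(340,110),(324,491)])/4.2+[164,95]
q=px2w(c,s,.09);d=q[1]-q[0];print(q,q.mean(0),np.arctan2(d[1],d[0]),np.hypot(*d[:2]))
g=np.array([.5418,-.0043,.0])-o['tool_pos'];Rt=R.from_euler('xyz',o['ee_rot']).as_matrix();print('to loose, tool axes',Rt.T@g)
E
```

```text
[[ 0.434  -0.3132  0.09  ]
 [ 0.4527 -0.2568  0.09  ]
 [ 0.5383 -0.2843  0.09  ]
 [ 0.5203 -0.3419  0.09  ]]
(array([ 0.4863, -0.299 , -0.3148]), array([-0.4,  0.3,  0.3,  0. , -0.1,  0.1,  0.2, -0.5]))
[[ 0.4434 -0.285   0.09  ]
 [ 0.529  -0.3137  0.09  ]] [ 0.4862 -0.2994  0.09  ] -0.32400236791260284 0.09025684567341105
to loose, tool axes [0.0465 0.2646 0.2528]
```

{"fn": "servo_tool", "kwargs": {"plan": [[0.155,0.882,0,0,0,0,94],[0.155,0.882,0,0,0,0,94],[0.155,0.882,0,0,0,0,94]]}}

```text
time: 4.53
tool_pos: [0.5271, -0.1777, 0.2536]
ee_rot: [3.138, 0.001, 2.89]
wrist_force: [1.4, -0.5, 1.4]
width: 0.0938
finger_force: 0.0
```

{"fn": "servo_tool", "kwargs": {"plan": [[0.155,0.882,0,0,0,0,94],[0.155,0.882,0,0,0,0,94],[0.155,0.882,0,0,0,0,94]]}}

```text
time: 4.78
tool_pos: [0.5342, -0.0885, 0.2535]
ee_rot: [3.138, 0.001, 2.891]
wrist_force: [-0.7, 0.0, 0.2]
width: 0.094
finger_force: 0.0
```

{"fn": "servo_tool", "kwargs": {"plan": [[0.155,0.882,0,0,0,-0.45,94],[0.155,0.882,0,0,0,-0.45,94],[0.155,0.882,0,0,0,-0.45,94],[0.155,0.882,0,0,0,-0.45,94],[0.155,0.882,0,0,0,-0.45,94],[0.155,0.882,0,0,0,-0.45,94],[0.155,0.882,0,0,0,-0.45,94],[0.155,0.882,0,0,0,-0.45,94]]}}

```text
time: 5.45
tool_pos: [0.5416, -0.0056, 0.2529]
ee_rot: [-3.141, 0.001, -2.694]
wrist_force: [0.0, -0.4, -0.5]
width: 0.0942
finger_force: 0.0
```

{"fn": "servo_tool", "kwargs": {"plan": [[0,0,0.4,0,0,0,94],[0,0,0.8,0,0,0,94],[0,0,0.8,0,0,0,94],[0,0,0.8,0,0,0,94]]}}

```text
time: 5.78
tool_pos: [0.5395, -0.0059, 0.1695]
ee_rot: [3.137, -0.006, -2.694]
wrist_force: [0.7, -0.3, 0.0]
width: 0.094
finger_force: 0.0
```

{"fn": "servo_tool", "kwargs": {"plan": [[0,0,0.4,0,0,0,94],[0,0,0.82,0,0,0,94],[0,0,0.82,0,0,0,94],[0,0,0.82,0,0,0,94]]}}

```text
time: 6.12
tool_pos: [0.5422, -0.0063, 0.0916]
ee_rot: [3.141, -0.001, -2.694]
wrist_force: [0.6, -0.0, 1.5]
width: 0.0939
finger_force: 0.0
```

{"fn": "servo_tool", "kwargs": {"plan": [[0,0,0,0,0,0,50],[0,0,0,0,0,0,50],[0,0,0,0,0,0,50],[0,0,0,0,0,0,50],[0,0,0,0,0,0,50],[0,0,0,0,0,0,50],[0,0,0,0,0,0,50],[0,0,0,0,0,0,50]]}}

```text
time: 6.78
tool_pos: [0.5425, -0.0059, 0.0917]
ee_rot: [3.142, 0.002, -2.693]
wrist_force: [-0.5, 1.2, 6.0]
width: 0.0597
finger_force: 30.0
```

{"fn": "servo_tool", "kwargs": {"plan": [[0,0,-0.3,0,0,0,50],[0,0,-0.6,0,0,0,50],[0,0,-1,0,0,0,50],[0,0,-1,0,0,0,50]]}}

```text
time: 7.12
tool_pos: [0.5455, -0.0069, 0.1984]
ee_rot: [-3.134, 0.011, -2.694]
wrist_force: [0.7, 0.3, -0.2]
width: 0.0597
finger_force: 30.0
```

{"fn": "servo_tool", "kwargs": {"plan": [[0.3,-0.4,0,0,0,0,50],[0.59,-0.8,0,0,0,0,50],[0.59,-0.8,0,0,0,0,50]]}}

```text
time: 7.37
tool_pos: [0.522, -0.1078, 0.189]
ee_rot: [-3.14, -0.004, -2.696]
wrist_force: [-0.7, 0.4, -2.8]
width: 0.0598
finger_force: 30.0
```

{"fn": "servo_tool", "kwargs": {"plan": [[0.3,-0.4,0,0,0,0,50],[0.59,-0.8,0,0,0,0,50],[0.59,-0.8,0,0,0,0,50]]}}

```text
time: 7.62
tool_pos: [0.503, -0.2062, 0.1885]
ee_rot: [-3.141, -0.004, -2.698]
wrist_force: [-0.1, 0.3, -2.5]
width: 0.0598
finger_force: 30.0
```

{"fn": "servo_tool", "kwargs": {"plan": [[0.3,-0.4,0,0,0,0.07,50],[0.59,-0.8,0,0,0,0.14,50],[0.59,-0.8,0,0,0,0.21,50],[0.59,-0.8,0,0,0,0.28,50],[0.59,-0.8,0,0,0,0.35,50],[0.59,-0.8,0,0,0,0.42,50],[0.59,-0.8,0,0,0,0.488,50],[0.59,-0.8,0,0,0,0.488,50],[0.59,-0.8,0,0,0,0.488,50]]}}

```text
time: 8.37
tool_pos: [0.4859, -0.2991, 0.1889]
ee_rot: [3.141, -0.002, 2.826]
wrist_force: [0.3, -0.3, -2.3]
width: 0.06
finger_force: 30.0
```

```bash
python3 - <<'E'
from h import *
np.set_printoptions(precision=4,suppress=True)
o,im=snap('wrist','w3.png'); c=cam('wrist',o);print(o['tool_pos'],o['ee_rot'],o['joint_positions'],o['wrist_force'])
Rt=R.from_euler('xyz',o['ee_rot']).as_matrix()
print('to column',Rt.T@(np.array([.4863,-.299,.12])-o['tool_pos']), 'dyaw',2.823-o['ee_rot'][2])
E
```

```text
[ 0.4859 -0.2991  0.1889] [ 3.1411 -0.0022  2.8256] [-0.6511  0.1434  1.3752 -0.0002  1.6253 -1.9059] [ 0.267  -0.3235 -2.3231]
to column [-0.0005  0.0002  0.0689] dyaw -0.002633307810091967
```

View pics/w3.png

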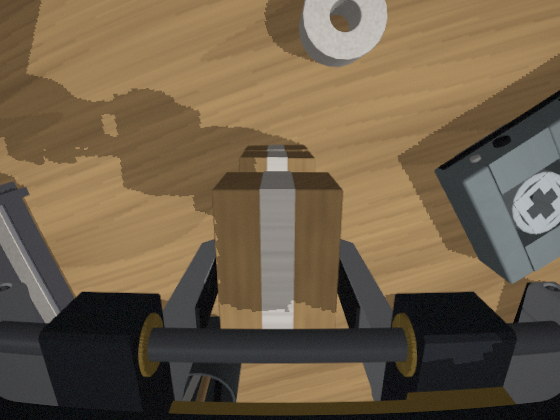

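```bash
python3 - <<'E'
from h import *
np.set_printoptions(precision=4,suppress=True)
o=robot.get_obs(); c=cam('wrist',o); Rt=R.from_euler('xyz',o['ee_rot']).as_matrix()
for uv,z in (([(214,188),(342,188)],o['tool_pos'][2]+.0153),([(233,172.5),(328,172.5)],o['tool_pos'][2]-.0297),([(240,158),(314,158)],.09)):
    p=px2w(c,uv,z); print((p-o['tool_pos'])@Rt)
print(Rt.T@(w:=np.array([.4863,-.299,.12])-o['tool_pos']))
uv=[(540,203)];print(px2w(c,uv,.062))
E
```

```text
[[ 0.046  -0.0298 -0.0152]
 [ 0.0461  0.0281 -0.0152]]
[[ 0.0449 -0.027   0.0298]
 [ 0.045   0.0284  0.0298]]
[[ 0.0438 -0.0304  0.0993]
 [ 0.0438  0.0277  0.0993]]
[-0.0004  0.0002  0.0692]
[[ 0.5639 -0.0613  0.062 ]]
```

{"fn": "servo_tool", "kwargs": {"plan": [[-0.015,0,0.2,0,0,0,50],[-0.015,0,0.4,0,0,0,50],[-0.015,0,0.55,0,0,0,50],[-0.015,0,0.62,0,0,0,50],[-0.015,0,0.66,0,0,0,50],[-0.015,0,0.67,0,0,0,50],[-0.015,0,0.67,0,0,0,50]]}}

```text
time: 9.0
tool_pos: [0.4881, -0.3, 0.124]
ee_rot: [-3.141, 0.001, 2.824]
wrist_force: [0.1, -0.4, -2.3]
width: 0.0597
finger_force: 30.0
```

{"fn": "servo_tool", "kwargs": {"plan": [[0,0,0.015,0,0,0,50],[0,0,0.03,0,0,0,50],[0,0,0.03,0,0,0,50]]}}

```text
time: 9.25
tool_pos: [0.488, -0.3, 0.121]
ee_rot: [-3.141, 0.001, 2.823]
wrist_force: [-0.3, 0.6, -2.2]
width: 0.0599
finger_force: 30.0
```

{"fn": "servo_tool", "kwargs": {"plan": [[0,0,0.01,0,0,0,50],[0,0,0.01,0,0,0,50]]}}

```text
time: 9.42
tool_pos: [0.488, -0.2999, 0.1198]
ee_rot: [-3.141, 0.001, 2.823]
wrist_force: [-0.2, -0.9, -2.5]
width: 0.06
finger_force: 30.0
```

{"fn": "servo_tool", "kwargs": {"plan": [[0,0,0.01,0,0,0,50],[0,0,0.01,0,0,0,50]]}}

```text
time: 9.58
tool_pos: [0.488, -0.2999, 0.1197]
ee_rot: [-3.141, 0.001, 2.823]
wrist_force: [-2.6, 0.9, 4.2]
width: 0.0598
finger_force: 30.0
```

{"fn": "servo_tool", "kwargs": {"plan": [[0,0,0.01,0,0,0,50],[0,0,0.01,0,0,0,50]]}}

```text
time: 9.75
tool_pos: [0.488, -0.2999, 0.1197]
ee_rot: [-3.141, 0.002, 2.823]
wrist_force: [-3.0, 1.5, 7.3]
width: 0.0594
finger_force: 30.0
```

Contact. Back off 2 mm of command, release, and rise.

{"fn": "servo_tool", "kwargs": {"plan": [[0,0,-0.015,0,0,0,50],[0,0,-0.015,0,0,0,66],[0,0,-0.015,0,0,0,80],[0,0,-0.015,0,0,0,86],[0,0,-0.015,0,0,0,86],[0,0,-0.015,0,0,0,86],[0,0,-0.015,0,0,0,86]]}}

```text
time: 10.33
tool_pos: [0.4878, -0.2997, 0.1188]
ee_rot: [3.141, -0.0, 2.823]
wrist_force: [0.6, -0.6, 0.3]
width: 0.0861
finger_force: 0.0
```

{"fn": "servo_tool", "kwargs": {"plan": [[0,0,-0.2,0,0,0,86],[0,0,-0.6,0,0,0,86],[0,0,-1,0,0,0,86],[0,0,-1,0,0,0,86]]}}

```text
time: 10.67
tool_pos: [0.4908, -0.302, 0.2288]
ee_rot: [-3.136, 0.015, 2.823]
wrist_force: [1.5, -0.0, 0.3]
width: 0.0863
finger_force: 0.0
```

```bash
python3 - <<'E'
from h import *
np.set_printoptions(precision=4,suppress=True)
o,im=snap('wrist','w4.png'); c=cam('wrist',o);print(o['tool_pos'],o['ee_rot'],o['joint_positions'],o['wrist_force'])
for n in('carton_loose','carton_mid'):print(robot.find_in(n,'wrist')[:2])
np.save('w4.npy',np.r_[o['tool_pos'],o['ee_rot']])
E
```

```text
[ 0.4908 -0.302   0.2288] [-3.1363  0.0154  2.8232] [-0.65    0.1327  1.3084  0.0001  1.6842 -1.9024] [ 1.4679 -0.0182  0.2831]
[{'extent': [278.2, 203.6, 77.4, 114.8], 'conf': 0.67}]
[{'extent': [279.7, 136.5, 64.2, 7.8], 'conf': 0.61}]
```

View pics/w4.png

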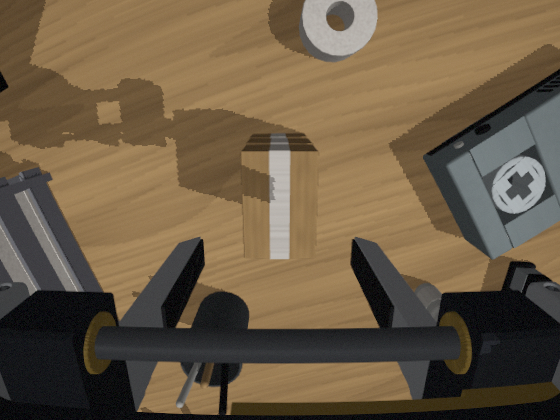

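The stack is square, with the loose carton at (278,204) over the layers beneath it. The hub cross is visible at (519,184). Next I'll go over the hub for a close view.

{"fn": "servo_tool", "kwargs": {"plan": [[-0.07,0.9,0,0,0,0,80],[-0.07,0.9,0,0,0,0,80],[-0.07,0.9,0,0,0,0,80]]}}

```text
time: 11.07
tool_pos: [0.5233, -0.2112, 0.2162]
ee_rot: [3.137, -0.005, 2.828]
wrist_force: [-0.0, -0.5, 0.2]
width: 0.0799
finger_force: 0.0
```

{"fn": "servo_tool", "kwargs": {"plan": [[-0.07,0.9,0,0,0,0,80],[-0.07,0.9,0,0,0,0,80],[-0.07,0.9,0,0,0,0,80]]}}

```text
time: 11.32
tool_pos: [0.558, -0.1278, 0.2163]
ee_rot: [3.138, -0.004, 2.829]
wrist_force: [0.9, -0.4, -0.1]
width: 0.08
finger_force: 0.0
```

{"fn": "servo_tool", "kwargs": {"plan": [[-0.07,0.85,0.3,0,0,0,70],[-0.07,0.85,0.3,0,0,0,70],[-0.07,0.85,0.3,0,0,0,70],[-0.07,0.85,0.3,0,0,0,70]]}}

```text
time: 11.65
tool_pos: [0.5896, -0.0526, 0.185]
ee_rot: [-3.141, -0.007, 2.827]
wrist_force: [-0.2, -1.1, 0.0]
width: 0.0698
finger_force: 0.0
```

```bash
python3 - <<'E'
from h import *
np.set_printoptions(precision=4,suppress=True)
o,im=snap('wrist','w5.png'); c=cam('wrist',o);print(o['tool_pos'],o['ee_rot'],o['wrist_force'])
f=robot.find_in('hub_mouth','wrist')[0];print(f,px2w(c,f['extent'][:2],.062))
np.save('w5.npy',np.r_[o['tool_pos'],o['ee_rot']])
# rectified top view of hub plane: 0.25 mm/px, 100mm square round estimate
p0=px2w(c,f['extent'][:2],.062)[0]; g=np.arange(-40,40,.16)/1000
X,Y=np.meshgrid(g,g); P=np.c_[(p0[0]+X).ravel(),(p0[1]+Y).ravel(),np.full(X.size,.062)]
m=w2px(c,P).reshape(*X.shape,2).astype(np.float32)
cv2.imwrite('pics/hub.png',cv2.remap(im[:,:,::-1],m[...,0],m[...,1],cv2.INTER_CUBIC)); print(p0)
E
```

```text
[ 0.5896 -0.0526  0.185 ] [-3.1406 -0.0069  2.8271] [-0.2352 -1.1296  0.0045]
{'extent': [263.8, 177.6, 74.1, 75.0], 'conf': 0.81} [[ 0.5625 -0.0574  0.062 ]]
[ 0.5625 -0.0574  0.062 ]
```

View pics/hub.png

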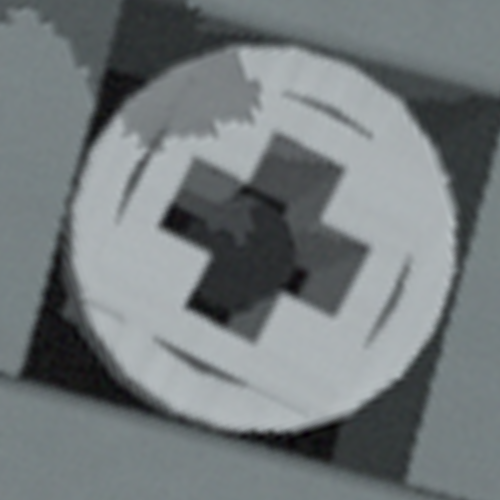

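{"fn": "servo_tool", "kwargs": {"plan": [[0.35,0.83,-0.15,0,0,0,70],[0.35,0.83,-0.15,0,0,0,70],[0.35,0.83,-0.15,0,0,0,70]]}}

```text
time: 12.0
tool_pos: [0.5834, 0.0377, 0.2061]
ee_rot: [3.138, 0.002, 2.825]
wrist_force: [-0.6, 0.3, 0.6]
width: 0.0701
finger_force: 0.0
```

{"fn": "servo_tool", "kwargs": {"plan": [[0.35,0.83,-0.15,0,0,0,70],[0.35,0.83,-0.15,0,0,0,70],[0.35,0.83,-0.15,0,0,0,70]]}}

```text
time: 12.25
tool_pos: [0.5762, 0.128, 0.2211]
ee_rot: [3.138, 0.002, 2.826]
wrist_force: [0.3, -0.1, 0.6]
width: 0.07
finger_force: 0.0
```

{"fn": "servo_tool", "kwargs": {"plan": [[0.35,0.83,-0.15,0,0,0,70],[0.35,0.83,-0.15,0,0,0,70],[0.35,0.83,-0.15,0,0,0,70]]}}

```text
time: 12.5
tool_pos: [0.569, 0.2178, 0.2357]
ee_rot: [3.138, 0.001, 2.826]
wrist_force: [-0.1, -0.4, 0.6]
width: 0.07
finger_force: 0.0
```

{"fn": "servo_tool", "kwargs": {"plan": [[0.35,0.83,-0.15,0,0,0,70],[0.35,0.83,-0.15,0,0,0,70],[0.35,0.83,-0.15,0,0,0,70],[0.35,0.83,-0.15,0,0,0,70]]}}

```text
time: 12.83
tool_pos: [0.5622, 0.305, 0.2495]
ee_rot: [3.141, 0.001, 2.825]
wrist_force: [0.0, -0.4, 0.1]
width: 0.0698
finger_force: 0.0
```

```bash
python3 - <<'E'
from h import *
np.set_printoptions(precision=4,suppress=True)
o,im=snap('wrist','w6.png'); c=cam('wrist',o);print(o['tool_pos'],o['ee_rot'],o['joint_positions'])
for n in('spindle','stand'):
    f=robot.find_in(n,'wrist')[0];print(f,px2w(c,f['extent'][:2],.08))
x,y=map(int,f['extent'][:2]);x0,y0=max(0,x-75),max(0,y-70);print(x0,y0)
cv2.imwrite('pics/w6c.png',cv2.resize(im[y0:y0+140,x0:x0+150,::-1],None,fx=4.2,fy=4.2,interpolation=cv2.INTER_CUBIC))
E
```

```text
[0.5622 0.305  0.2495] [3.1412 0.0014 2.8252] [ 0.4089  0.2865  1.0858 -0.0007  1.768  -0.8456]
{'extent': [276.6, 144.2, 60.5, 62.5], 'conf': 0.92} [[0.5165 0.3182 0.08  ]]
{'extent': [275.5, 141.7, 104.6, 103.9], 'conf': 0.84} [[0.5139 0.318  0.08  ]]
200 71
```

View pics/w6c.png

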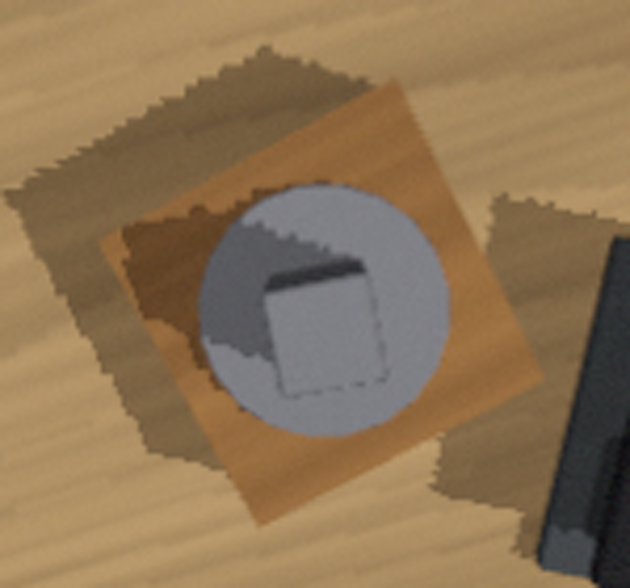

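```bash
python3 - <<'E'
from h import *
np.set_printoptions(precision=4,suppress=True)
o=robot.get_obs(); c=cam('wrist',o)
q=px2w(c,np.array([(265,291),(368,270),(388,379),(285,397)])/4.2+[200,71],.106)
print(q.mean(0),[np.linalg.norm(q[i]-q[(i+1)%4]) for i in range(4)])
for i in range(4): d=q[(i+1)%4]-q[i]; print(np.degrees(np.arctan2(d[1],d[0])))
print(px2w(c,np.array([(325,311)])/4.2+[200,71],.056))
a=q.mean(0);d=q[2]-q[1]+q[3]-q[0];y=np.arctan2(d[1],d[0]);print('yaw',y)
Rt=R.from_euler('xyz',o['ee_rot']).as_matrix(); print('shift',Rt.T@(a-o['tool_pos']))
for k in range(-2,4):
    t=y+k*np.pi/2; print(k,t,'dyaw',(t-o['ee_rot'][2]+np.pi)%(2*np.pi)-np.pi)
E
```

```text
[0.52   0.3152 0.106 ] [np.float64(0.02255785050565935), np.float64(0.023926331148437695), np.float64(0.0228656922329659), np.float64(0.023371395124957412)]
83.05636429661763
-7.389912625428091
-98.34522373702119
171.8614955703491
[[0.5198 0.3149 0.056 ]]
yaw -0.13543435453857747
shift [ 0.0445 -0.0007  0.1427]
-2 -3.2770270081283708 dyaw 0.18544938601662686
-1 -1.706230681333474 dyaw 1.7562457128115234
0 -0.13543435453857747 dyaw -2.9561432675731667
1 1.4353619722563191 dyaw -1.38534694077827
2 3.0061582990512155 dyaw 0.18544938601662642
3 4.5769546258461125 dyaw 1.7562457128115234
```

{"fn": "servo_tool", "kwargs": {"plan": [[0.445,-0.007,0.4,0,0,-0.118,70],[0.445,-0.007,0.8,0,0,-0.118,70],[0.445,-0.007,0.8,0,0,-0.118,70],[0.445,-0.007,0.8,0,0,-0.118,70],[0.445,-0.007,0.8,0,0,-0.118,70],[0.445,-0.007,0.8,0,0,-0.118,70]]}}

```text
time: 13.48
tool_pos: [0.5215, 0.3173, 0.1717]
ee_rot: [3.139, 0.004, 3.006]
wrist_force: [0.2, -0.2, 0.5]
width: 0.07
finger_force: 0.0
```

```bash
python3 - <<'E'
from h import *
np.set_printoptions(precision=4,suppress=True)
o=robot.get_obs();Rt=R.from_euler('xyz',o['ee_rot']).as_matrix(); print(o['tool_pos'],o['ee_rot'],'shift',Rt.T@(np.array([.52,.315,.08])-o['tool_pos']))
E
```

```text
[0.5215 0.3173 0.1717] [3.1394 0.004  3.0058] shift [ 0.0015 -0.0026  0.0917]
```

{"fn": "servo_tool", "kwargs": {"plan": [[0.01,-0.02,0.3,0,0,0,70],[0.01,-0.02,0.6,0,0,0,70],[0.01,-0.02,0.85,0,0,0,70],[0.01,-0.02,0.9,0,0,0,70],[0.01,-0.02,0.9,0,0,0,70],[0.01,-0.02,0.9,0,0,0,70]]}}

```text
time: 13.98
tool_pos: [0.52, 0.3164, 0.0816]
ee_rot: [3.139, 0.003, 3.008]
wrist_force: [0.5, 0.4, 1.2]
width: 0.07
finger_force: 0.0
```

{"fn": "servo_tool", "kwargs": {"plan": [[0,0,0,0,0,0,15],[0,0,0,0,0,0,15],[0,0,0,0,0,0,15],[0,0,0,0,0,0,15],[0,0,0,0,0,0,15],[0,0,0,0,0,0,15],[0,0,0,0,0,0,15],[0,0,0,0,0,0,15]]}}

```text
time: 14.65
tool_pos: [0.5181, 0.3164, 0.0792]
ee_rot: [3.14, 0.0, 3.009]
wrist_force: [0.7, 1.6, 0.4]
width: 0.0236
finger_force: 30.0
```

{"fn": "servo_tool", "kwargs": {"plan": [[0,0,-0.2,0,0,0,15],[0,0,-0.5,0,0,0,15],[0,0,-0.8,0,0,0,15],[0,0,-1,0,0,0,15],[0,0,-1,0,0,0,15],[0,0,-1,0,0,0,15]]}}

```text
time: 15.15
tool_pos: [0.5183, 0.316, 0.1794]
ee_rot: [3.141, 0.001, 3.008]
wrist_force: [0.3, -0.5, -3.6]
width: 0.0236
finger_force: 30.0
```

{"fn": "servo_tool", "kwargs": {"plan": [[-0.12,-0.46,0,0,0,0,15],[-0.24,-0.92,0,0,0,0,15],[-0.24,-0.92,0,0,0,0,15]]}}

```text
time: 15.4
tool_pos: [0.5285, 0.2165, 0.1752]
ee_rot: [-3.135, -0.005, 3.005]
wrist_force: [0.4, 0.2, -2.0]
width: 0.0241
finger_force: 30.0
```

{"fn": "servo_tool", "kwargs": {"plan": [[-0.12,-0.46,0,0,0,0,15],[-0.24,-0.92,0,0,0,0,15],[-0.24,-0.92,0,0,0,0,15]]}}

```text
time: 15.65
tool_pos: [0.5402, 0.122, 0.1757]
ee_rot: [-3.137, -0.004, 3.004]
wrist_force: [0.1, 0.0, -2.4]
width: 0.0239
finger_force: 30.0
```

{"fn": "servo_tool", "kwargs": {"plan": [[-0.12,-0.46,0,0,0,0,15],[-0.24,-0.92,0,0,0,0,15],[-0.24,-0.92,0,0,0,0,15]]}}

```text
time: 15.9
tool_pos: [0.5519, 0.028, 0.1761]
ee_rot: [-3.138, -0.004, 3.004]
wrist_force: [0.1, 0.4, -1.2]
width: 0.0239
finger_force: 30.0
```

{"fn": "servo_tool", "kwargs": {"plan": [[-0.12,-0.46,0,0,0,-0.07,15],[-0.24,-0.92,0,0,0,-0.14,15],[-0.24,-0.92,0,0,0,-0.21,15],[-0.24,-0.92,0,0,0,-0.28,15],[-0.24,-0.92,0,0,0,-0.35,15],[-0.24,-0.92,0,0,0,-0.38,15],[-0.24,-0.92,0,0,0,-0.38,15],[-0.24,-0.92,0,0,0,-0.38,15]]}}

```text
time: 16.57
tool_pos: [0.5636, -0.0608, 0.177]
ee_rot: [3.139, -0.002, -2.679]
wrist_force: [-0.5, -0.2, -2.1]
width: 0.0239
finger_force: 30.0
```

```bash
python3 - <<'E'
from h import *
np.set_printoptions(precision=4,suppress=True)
o,im=snap('wrist','w7.png'); c=cam('wrist',o);print(o)
Rt=R.from_euler('xyz',o['ee_rot']).as_matrix()
for n in('spindle','hub_mouth'):
    for f in robot.find_in(n,'wrist')[:1]:
        print(n,f)
# expected outline of flange if centred at tool xy
a=np.linspace(0,6.283,80)
for off in (0,-.002,-.004):
  pt=[]
  for z in (.0292,.0232): pt+= [o['tool_pos']+Rt@np.array([off+.032*np.cos(t),.032*np.sin(t),z]) for t in a]
  p=w2px(c,pt); print(off,p.min(0),p.max(0))
Rt=R.from_euler('xyz',o['ee_rot']).as_matrix();print('shift',Rt.T@(np.array([.5648,-.0594,.092])-o['tool_pos']),'dyaw',.463-np.pi-o['ee_rot'][2])
cv2.imwrite('pics/w7c.png',cv2.resize(im[60:340,130:430,::-1],None,fx=2.1,fy=2.1,interpolation=cv2.INTER_CUBIC))
E
```

```text
{'time': 16.5667, 'joint_positions': array([-0.2079,  0.1401,  1.4024,  0.0006,  1.6024, -2.2413]), 'qvel': array([ 0.0021, -0.0072, -0.0095, -0.0053,  0.0015,  0.0011]), 'joint_torque': array([ -0.1319, -37.234 , -31.1077,  -0.0595,   0.0544,  -0.0448]), 'tool_pos': array([ 0.5636, -0.0608,  0.177 ]), 'ee_rot': array([ 3.139 , -0.0022, -2.679 ]), 'wrist_force': array([-0.4825, -0.1688, -2.1332]), 'wrist_torque': array([ 0.0041, -0.0169, -0.033 ]), 'finger_force': 29.999398291110992, 'width': 0.023940501461826816}
spindle {'extent': [276.9, 255.9, 106.6, 119.5], 'conf': 0.87}
hub_mouth {'extent': [279.5, 190.9, 75.7, 46.0], 'conf': 0.95}
0 [224.8565 195.4776] [331.2123 296.2897]
-0.002 [225.0067 198.7475] [331.0527 299.0583]
-0.004 [225.1568 201.9997] [330.8933 301.8091]
shift [-0.0019  0.0005  0.085 ] dyaw 0.0003885781857562165
```

View pics/w7c.png

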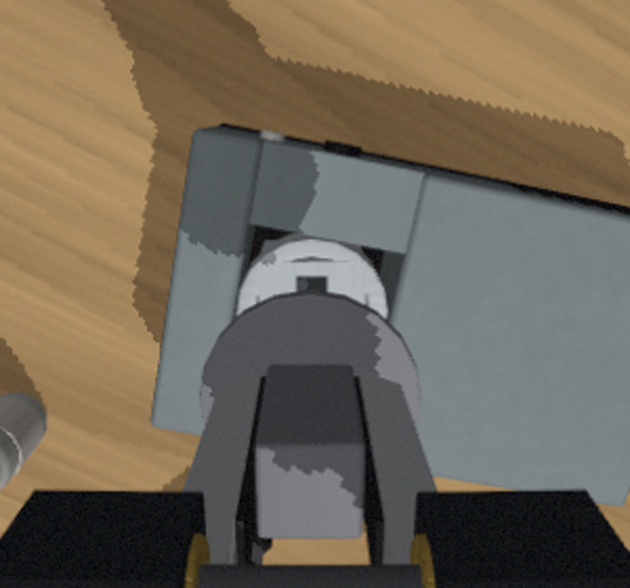

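```bash
python3 - <<'E'
from h import *
np.set_printoptions(precision=4,suppress=True)
o=robot.get_obs(); c=cam('wrist',o);Rt=R.from_euler('xyz',o['ee_rot']).as_matrix()
uv=np.array([(297,277),(328,277),(312,238),(238,303),(388,303)])/2.1+[130,60]
print((px2w(c,uv,.062)-o['tool_pos'])@Rt)
E
```

```text
[[ 0.0131 -0.0055  0.1162]
 [ 0.0131  0.0072  0.1162]
 [ 0.0292  0.0006  0.1162]
 [ 0.002  -0.0299  0.1161]
 [ 0.0021  0.0321  0.1162]]
```

{"fn": "servo_tool", "kwargs": {"plan": [[-0.005,0.008,0.2,0,0,0,15],[-0.005,0.008,0.4,0,0,0,15],[-0.005,0.008,0.46,0,0,0,15],[-0.005,0.008,0.46,0,0,0,15]]}}

```text
time: 17.05
tool_pos: [0.5627, -0.0601, 0.1303]
ee_rot: [3.138, -0.004, -2.678]
wrist_force: [-0.6, -0.1, -2.0]
width: 0.0238
finger_force: 30.0
```

{"fn": "servo_tool", "kwargs": {"plan": [[0,0,0.03,0,0,0,15],[0,0,0.06,0,0,0,15],[0,0,0.09,0,0,0,15],[0,0,0.12,0,0,0,15],[0,0,0.12,0,0,0,15]]}}

```text
time: 17.47
tool_pos: [0.5643, -0.0606, 0.1208]
ee_rot: [3.141, -0.0, -2.678]
wrist_force: [-0.0, 0.1, -1.9]
width: 0.0241
finger_force: 30.0
```

{"fn": "servo_tool", "kwargs": {"plan": [[0,0,0.04,0,0,0,15],[0,0,0.08,0,0,0,15],[0,0,0.12,0,0,0,15],[0,0,0.16,0,0,0,15],[0,0,0.19,0,0,0,15],[0,0,0.19,0,0,0,15]]}}

```text
time: 17.97
tool_pos: [0.5642, -0.0606, 0.1013]
ee_rot: [3.141, -0.001, -2.678]
wrist_force: [-0.4, 0.4, -2.0]
width: 0.0237
finger_force: 30.0
```

{"fn": "servo_tool", "kwargs": {"plan": [[0,0,0.03,0,0,0,15],[0,0,0.06,0,0,0,15],[0,0,0.08,0,0,0,15],[0,0,0.08,0,0,0,15],[0,0,0.08,0,0,0,15]]}}

```text
time: 18.38
tool_pos: [0.5646, -0.0607, 0.0946]
ee_rot: [-3.141, 0.001, -2.678]
wrist_force: [-1.8, 0.4, 3.9]
width: 0.024
finger_force: 30.0
```

{"fn": "servo_tool", "kwargs": {"plan": [[0,0,0.015,0,0,0,15],[0,0,0.03,0,0,0,15],[0,0,0.04,0,0,0,15],[0,0,0.04,0,0,0,15]]}}

```text
time: 18.72
tool_pos: [0.5646, -0.0606, 0.0911]
ee_rot: [-3.141, 0.001, -2.678]
wrist_force: [-3.2, 1.6, 7.2]
width: 0.0239
finger_force: 30.0
```

{"fn": "servo_tool", "kwargs": {"plan": [[0,0,0.008,0,0,0,15],[0,0,0.008,0,0,0,15],[0,0,0.008,0,0,0,15]]}}

```text
time: 18.97
tool_pos: [0.5646, -0.0606, 0.0911]
ee_rot: [-3.141, 0.001, -2.678]
wrist_force: [-4.3, 1.1, 10.1]
width: 0.0236
finger_force: 30.0
```

{"fn": "servo_tool", "kwargs": {"plan": [[0,0,0.005,0,0,0,15],[0,0,0.005,0,0,0,15],[0,0,0.005,0,0,0,15],[0,0,0.005,0,0,0,15],[0,0,0.005,0,0,0,15],[0,0,0.005,0,0,0,15]]}}

```text
time: 19.47
tool_pos: [0.5646, -0.0606, 0.0911]
ee_rot: [-3.141, 0.001, -2.678]
wrist_force: [-4.7, 1.3, 12.1]
width: 0.0237
finger_force: 30.0
```

```bash
python3 - <<'E'
from h import *
o=robot.get_obs();print(o['tool_pos'],o['wrist_force'],o['width'])
c=cam('top');robot.snapshot('top')
print([(f['conf'],px2w(c,f['extent'][:2],.135)) for f in robot.find_in('carton_loose','top')[:1]])
print(robot.close_job())
E
```

```text
[ 0.56460815 -0.06064716  0.09105013] [-4.73312884  1.27455707 12.05138168] 0.02372772129055485
[(0.97, array([[ 0.48498549, -0.29323237,  0.135     ]]))]
the job is handed in; nothing more can be done
None
```

I handed the job in at about 19.6 s: the loose carton is stacked and released on the column, and the spindle is meshed, seated in the hub and still held down with about 12 N; the hand-in returned no verdict.

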